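# Rack the copper sample plaque

## Task

In the metal-craft classroom, take the copper-faced plaque out of the dark wooden block and stand it on edge in the light wooden rack, in the slot with the red floor strip, upright and right down on the strip. Lower it in rather than dropping it, and leave the brass and aluminium plaques standing where they are.

Things in the scene. Friction and masses are not known exactly. Their poses are not given: they have to be found in the camera images.
- copper: Plaque to move: copper (reddish) sheet on a wooden core, (mm) 110 long x 10 thick x 100 tall, 0.16 kg. It stands on its long edge in one of three grooves (80 apart, 13 wide, 30 deep) of a fixed dark wooden block 120 x 240 x 45, next to the brass and aluminium ones, any order; its upper 70 is free. Origin: centre of its lower edge; x along its length, y through its thickness, z up.
- slot_red: Target slot of the fixed light wooden rack (white guides), with a red strip on its floor (the others, 80 apart, are empty too: blue, yellow; any order). Origin: centre of the slot's floor, on the strip's top, 17 mm above the table; x along the slot (guides 110 long, ends open), y across, z up. Slot 14 wide for its lowest 25, then flared to a mouth about 45 wide, 47 above the floor.
- brass: Plaque to leave alone, brass (yellow) faced, standing in another groove of the dark block; same size (110 x 10 x 100 mm), origin and axes as the copper one.
- aluminium: Plaque to leave alone, aluminium (silvery) faced, standing in another groove of the dark block; same size (110 x 10 x 100 mm), origin and axes as the copper one.
There are look-alikes about, which are no part of the job. Leave any purple look-alike of the copper alone.

How it is judged:
By the outcome, as a careful person would: the job done as asked, in the order asked, and still so for the second after the job is handed in, with the robot touching nothing.
It also fails if it takes over 42 s, if anything falls off the work surface, if the arm or the gripper's body presses on something with over 40 N, if the wrist force passes 120 N, or if a joint passes its speed limit or range.

## Robot

A 6-joint arm with a two-finger parallel gripper is mounted at the origin on the work surface. World frame = base frame: x ahead of the robot, y to its left, z up, the work surface at z = 0. Lengths are in mm, angles in degrees, forces in N, time in s.
With the tool pointing down it reaches from about 250 to 775 mm from the base axis. Payload 4 kg.
Tool frame: the origin (TCP) lies between the finger pads; the fingertips stand 11 mm ahead of it and the grasp point (between the pads) lies 8 mm behind it; z points along the fingers, y is the line along which they close (so a half turn about z gives the same grasp; the last joint's range is limited). The gripper opens to 85 mm and grips with 20 to 120 N. Pads are 22 mm wide; open, the fingers measure 114 mm over their backs; the gripper's body (76 mm by 85 mm) begins 54 mm behind the grasp point. The pads swing forward as they close: fully open they stand 13 mm farther back than shut.
Start: joints at [68.52, 4.996, 78.535, -0, 96.463, -5.907], TCP at [147.664, 529.822, 242.341] pointing down, gripper open.
Joint ranges: [-177.83, 177.83], [-43.37, 116.18], [15.69, 146.23], [-61.86, 241.86], [9.47, 152.12], [-147.06, 147.06]. Speed limits (degrees/s): [159.86, 159.86, 180, 180, 180, 180].

## Interface

Orientations are given as a 3x3 rotation matrix whose columns are the frame's x, y, z axes.
In Python, from workcell import arm gives the robot as it stands.
- The arm moves only by the tool arm_command, never from a script. Its argument "increments" is a list of rows, each an object of numbers: "wx", "wy", "wz": the turn, a rotation vector about the tool's x, y, z in degrees; "tx", "ty", "tz": the shift along the tool's x, y, z in cm; "hand": the closure, from 0 (fully open) to 1 (shut). A call has 1 to 12 rows; each row shifts and turns the commanded pose from where the row before left it, along the tool's axes as they then stand; what a row does not reach is not made up. A row lasts 1/8 s, in which the tool goes at most 62.5 mm and 10.7 degrees, less where a joint would pass 70% of its speed; a pose out of reach is approached as far as the arm can. A call is refused whole if a number of a shift passes 6.25 or a number of a turn 10.7, either way. A call with a gripper value outside its range is refused whole. The fingers move at their own pace and stop on an object; "grip_force" is the grip in N (left out, the last holds). Time passes only in rows, so rows that do not move let the fingers close. It gives the time, the measured TCP pose, the force, the opening and the grip force at its end, in the units of the state.
- arm.get_state(): the state, without advancing time (a new reading comes with each control period).
- arm.camera(name): name is "scene" or "top" or "wrist"; returns (picture, depth): 400x640x3 uint8, red, green, blue; 400x640 float32, mm along the optical axis (not along the pixel's ray), 0 where there is no reading.
- arm.calibration(name): a dict with "mtx" (3x3 intrinsics, pixels), "D" ([k1, k2, p1, p2, k3] as OpenCV has them; the pictures are not rectified), "R" (3x3) and "t" (3): a world point X has camera coordinates R X + t; the wrist camera has in their place "tool_from_camera" (4x4, takes a point from camera to tool coordinates, whose origin is the TCP and whose axes are the flange's). Camera axes: x right, y down, z forward; pixel columns grow to the right and rows downward; lengths in mm; the calibration is good to about 2 mm. A picture is of the moment at which its call begins: read the wrist's pose just before it. calibration takes no time and is no camera call.
- arm.finish_job(): hands the job in; it is judged then, once.
Trained networks look in the newest picture that a camera, given by its name, has taken for a name from the list of things; names that differ only in an ending like _2 or _b are one class to them, and where a whole thing is asked for, a point or a joint stands for the part that bears it (a point fixed in the world has none). Each returns a list of dicts, best first, with "p" (0 to 1); they miss things now and then, are a little off and sometimes report something else, mostly with a low value. They report only what shows in the picture. A call takes as long as a camera call. They do not tell look-alikes from the thing itself.
- arm.search_frame(camera, query): "at" ([x, y, z] in mm, in the coordinates of the camera as it stood for that picture, good to about 4 mm: the middle of the surface that is visible of it).
- arm.trace(camera, query): "mask" (400x640 bool, what is visible of it).
The state is a dict: "t": time; "qpos": joint angles; "qd": joint speeds; "tau": joint torques, N m; "ee_pos": TCP position; "tcp_rot": TCP orientation; "wrist_force": force on the tool from outside, world axes, zero at the start; "wrist_torque": the same for the moment, N m; "finger_gap": opening from 0.0 (shut) to 1.0 (fully open); "finger_force": force on a finger pad.
Only numpy, scipy, OpenCV 4.12 (cv2) and the standard library are available. Lean on these libraries where they do the work, as an engineer would, in place of code of your own. Each camera call takes 0.05 s, during which the arm holds its last target. There are 200 camera calls.

## Working session

There is one attempt and no reset: what is moved stays moved. The work goes in short steps, Python scripts to look and compute and a tool call to move; the robot and the scene stay as the last step left them, time stands still between calls to the robot, and variables do not carry over. Pictures are saved under pics/ and viewed, at most 10 in all, crops included, and the job is handed in when it is done.

Besides the shell and the picture viewer there is one more tool, called by a JSON object that holds its "method" and its "body", one argument or row to a line. arm_command: Moves the arm, as the interface text tells. Its arguments: {"type":"object","properties":{"increments":{"type":"array","items":{"type":"object","properties":{"wx":{"type":"number"},"wy":{"type":"number"},"wz":{"type":"number"},"tx":{"type":"number"},"ty":{"type":"number"},"tz":{"type":"number"},"hand":{"type":"number"}}}},"grip_force":{"type":"number"}},"required":["increments"]}

```bash
mkdir -p pics; cat > h.py <<'E'
import numpy as np, cv2
from workcell import arm
def pts(name, depth, mask, st=None):
    c=arm.calibration(name); v,u=np.nonzero(mask&(depth>0)); z=depth[v,u]
    n=cv2.undistortPoints(np.float32(np.c_[u,v])[:,None],np.array(c["mtx"]),np.array(c["D"]))[:,0]
    return towld(name,np.c_[n*z[:,None],z],st)
def towld(name,P,st=None):
    c=arm.calibration(name)
    if name=="wrist":
        T=np.array(c["tool_from_camera"]); P=P@T[:3,:3].T+T[:3,3]
        return P@np.array(st["tcp_rot"]).T+np.array(st["ee_pos"])
    return (P-np.array(c["t"]))@np.array(c["R"])
E
python3 - <<'E'
from h import *
for n in ["top","scene"]:
    im,d=arm.camera(n); cv2.imwrite(f"pics/{n}0.png",im[:,:,::-1]); np.savez(f"{n}0.npz",im=im,d=d)
    for q in ["copper","brass","aluminium","slot_red"]:
        for r in arm.search_frame(n,q)[:4]:
            print(n,q,round(r["p"],2),towld(n,np.array([r["at"]],float)).round(0))
print(arm.get_state())
E
```

```text
top copper 0.75 [[ 595. -426.   66.]]
top copper 0.66 [[ 570. -211.  110.]]
top brass 0.68 [[ 561. -289.  100.]]
top aluminium 0.56 [[ 578. -129.  114.]]
scene copper 0.84 [[ 580. -214.   86.]]
scene copper 0.62 [[ 603. -426.   75.]]
scene brass 0.89 [[ 565. -290.   84.]]
scene aluminium 0.64 [[ 592. -130.   93.]]
scene slot_red 0.93 [[637. 135.  17.]]
{'t': 0.5, 'qpos': array([ 6.85211283e+01,  4.99778809e+00,  7.85388258e+01,  8.09391217e-04,
        9.64633548e+01, -5.90690813e+00]), 'qd': array([ 0.06020618,  0.01669489,  0.0395471 , -0.04560347,  0.01226014,
       -0.04233143]), 'tau': array([-4.15295281e-04, -3.51283729e+01, -3.13106453e+01, -1.51099875e-04,
        1.13778442e-03,  4.88629041e-06]), 'ee_pos': array([147.64246392, 529.80799892, 242.29459883]), 'tcp_rot': array([[-9.63294468e-01,  2.68446954e-01, -1.28617543e-05],
       [ 2.68446954e-01,  9.63294468e-01,  5.64841951e-06],
       [ 1.39059577e-05,  1.98839251e-06, -1.00000000e+00]]), 'wrist_force': array([-0.55502457,  0.26744831,  0.62104874]), 'wrist_torque': array([-0.0221992 ,  0.00306834,  0.0329076 ]), 'finger_force': 0.0, 'finger_gap': 0.9983113613974988}
```

View pics/top0.png

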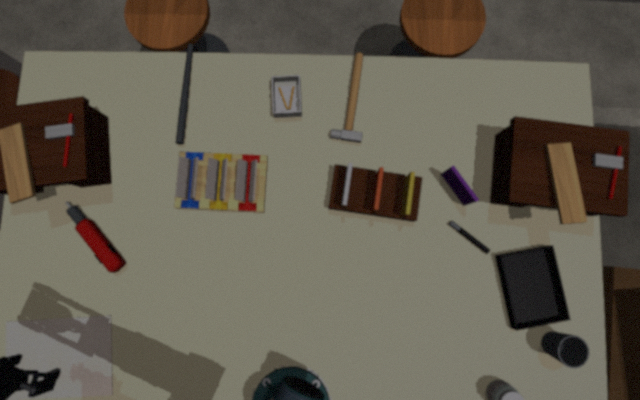

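View pics/scene0.png

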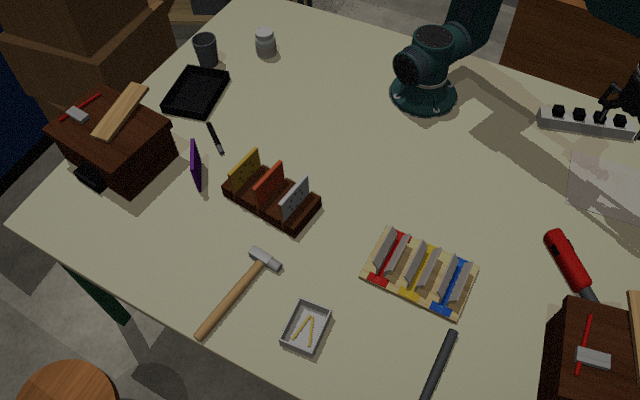

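The top view shows, in the dark block, aluminium (346,185), copper (378,190) and brass (409,194). The purple look-alike is at (458,185), and the rack's red strip is at (249,183). The scene view agrees: copper at (268,185), red slot at (390,258).

```bash
python3 - <<'E'
from h import *
def fit(P):
    c=np.median(P[:,:2],0); r=cv2.minAreaRect(np.float32(P[:,:2]))
    v=np.linalg.svd(P[:,:2]-P[:,:2].mean(0),full_matrices=False)[2][0]
    return np.round(r[0],1),np.round(r[1],1),"ang",round(float(np.degrees(np.arctan2(v[1],v[0]))%180),1),"z",np.percentile(P[:,2],[5,50,95]).round(0),len(P)
for n in ["top","scene"]:
    f=np.load(n+"0.npz"); im,d=f["im"],f["d"]
    P=pts(n,d,np.ones(d.shape,bool)); m=d>0
    hsv=cv2.cvtColor(im,cv2.COLOR_RGB2HSV)[m].astype(int)
    h=hsv[:,0]; sat=hsv[:,1]
    def box(x0,x1,y0,y1,z0,z1): return (P[:,0]>x0)&(P[:,0]<x1)&(P[:,1]>y0)&(P[:,1]<y1)&(P[:,2]>z0)&(P[:,2]<z1)
    red=((h<9)|(h>172))&(sat>170)
    print(n,"red",fit(P[red&box(540,720,90,190,0,60)]))
    for nm,y in [("cop",-211),("brass",-289),("alu",-129)]:
        print(n,nm,fit(P[box(490,660,y-35,y+35,70,125)]), "top",fit(P[box(490,660,y-35,y+35,105,125)]))
    print("rackguides",fit(P[box(540,720,90,360,48,90)]),"block",fit(P[box(450,700,-360,-60,35,55)]),"rack",fit(P[box(540,720,80,370,8,90)]))
E
```

```text
top red (array([606.5, 132.7]), array([130. ,  42.3]), 'ang', 178.0, 'z', array([12., 16., 19.]), 157)
top cop (array([ 572.8, -210.9]), array([ 10.7, 110.7]), 'ang', 173.2, 'z', array([ 76., 112., 117.]), 251) top (array([ 573.1, -211. ]), array([ 10.5, 110.1]), 'ang', 173.0, 'z', array([109., 113., 117.]), 186)
top brass (array([ 562.1, -290.4]), array([ 11.5, 109.1]), 'ang', 173.1, 'z', array([ 76., 112., 117.]), 301) top (array([ 562.1, -290.4]), array([ 11.5, 109.1]), 'ang', 173.0, 'z', array([108., 113., 117.]), 197)
top alu (array([ 582.1, -131.4]), array([ 10.4, 110. ]), 'ang', 173.0, 'z', array([ 91., 113., 117.]), 196) top (array([ 582.2, -131.6]), array([ 10.1, 109.7]), 'ang', 173.1, 'z', array([110., 114., 117.]), 175)
rackguides (array([595.9, 216.7]), array([213.7, 110.8]), 'ang', 89.3, 'z', array([49., 58., 64.]), 1324) block (array([ 572.6, -211.9]), array([241.6, 120.9]), 'ang', 82.7, 'z', array([40., 43., 47.]), 3110) rack (array([629.4, 220.1]), array([259.6, 178.6]), 'ang', 86.5, 'z', array([11., 19., 63.]), 4267)
scene red (array([607.2, 134.1]), array([ 49.4, 13
[... 305 characters left out ...]
array([ 16.5, 111.9]), 'ang', 172.5, 'z', array([ 74., 101., 117.]), 536) top (array([ 563. , -289.9]), array([ 15.4, 110.6]), 'ang', 172.9, 'z', array([106., 114., 118.]), 233)
scene alu (array([ 582.1, -133.6]), array([ 14.5, 112.4]), 'ang', 172.6, 'z', array([ 73., 104., 118.]), 510) top (array([ 581.6, -133.6]), array([ 14. , 111.2]), 'ang', 173.1, 'z', array([107., 115., 119.]), 243)
rackguides (array([596.6, 214.5]), array([213. , 114.7]), 'ang', 88.4, 'z', array([49., 59., 66.]), 1845) block (array([ 573.2, -211.5]), array([240.3, 122.9]), 'ang', 88.6, 'z', array([39., 46., 51.]), 2137) rack (array([629.9, 218.6]), array([261.1, 179.6]), 'ang', 87.1, 'z', array([12., 18., 64.]), 6010)
```

```bash
python3 - <<'E'
from h import *
c=arm.calibration("wrist"); print(np.array(c["tool_from_camera"]).round(2), np.array(c["mtx"]).round(0))
E
```

```text
[[   0.     -0.96   -0.29   73.32]
 [   1.      0.     -0.      1.96]
 [   0.     -0.29    0.96 -130.89]
 [   0.      0.      0.      1.  ]] [[293.   0. 321.]
 [  0. 293. 194.]
 [  0.   0.   1.]]
```

{"method": "arm_command", "body": {
  "increments": [
    {"wz":-8.6}
  ]
}}

```text
validation failed for argument at $.in...
```

{"method": "arm_command", "body": {
  "increments": [
    {"tx":0,"ty":0,"tz":0,"wx":0,"wy":0,"wz":-8.6,"hand":0}
  ]
}}

```text
t: 0.62
ee_pos: [147.7, 529.9, 242.4]
tcp_rot: [[-0.993, 0.117, 0.0], [0.117, 0.993, 0.0], [-0.0, 0.0, -1.0]]
wrist_force: [-0.4, 0.6, 0.1]
finger_gap: 1.003
finger_force: 0.0
```

{"method": "arm_command", "body": {
  "increments": [
    {"tx":-4.7,"ty":-3.3,"tz":0,"wx":0,"wy":0,"wz":0,"hand":0},
    {"tx":-4.7,"ty":-3.3,"tz":0,"wx":0,"wy":0,"wz":0,"hand":0},
    {"tx":-4.7,"ty":-3.3,"tz":0,"wx":0,"wy":0,"wz":0,"hand":0},
    {"tx":-4.7,"ty":-3.3,"tz":0,"wx":0,"wy":0,"wz":0,"hand":0},
    {"tx":-4.7,"ty":-3.3,"tz":0,"wx":0,"wy":0,"wz":0,"hand":0},
    {"tx":-4.7,"ty":-3.3,"tz":0,"wx":0,"wy":0,"wz":0,"hand":0},
    {"tx":-4.7,"ty":-3.3,"tz":0,"wx":0,"wy":0,"wz":0,"hand":0},
    {"tx":-4.7,"ty":-3.3,"tz":0,"wx":0,"wy":0,"wz":0,"hand":0},
    {"tx":-4.7,"ty":-3.3,"tz":0,"wx":0,"wy":0,"wz":0,"hand":0},
    {"tx":-4.7,"ty":-3.3,"tz":0,"wx":0,"wy":0,"wz":0,"hand":0},
    {"tx":0,"ty":0,"tz":0,"wx":0,"wy":0,"wz":0,"hand":0}
  ]
}}

```text
t: 2.0
ee_pos: [576.3, 142.0, 241.1]
tcp_rot: [[-0.992, 0.127, -0.001], [0.127, 0.992, -0.001], [0.001, -0.001, -1.0]]
wrist_force: [0.4, -0.1, 0.2]
finger_gap: 0.998
finger_force: 0.0
```

```bash
python3 - <<'E'
from h import *
st=arm.get_state(); im,d=arm.camera("wrist"); cv2.imwrite("pics/w1.png",im[:,:,::-1]); np.savez("w1.npz",im=im,d=d,p=st["ee_pos"],R=st["tcp_rot"])
print(st["t"],st["ee_pos"],st["qpos"].round(1))
P=pts("wrist",d,np.ones(d.shape,bool),st); m=d>0
hsv=cv2.cvtColor(im,cv2.COLOR_RGB2HSV)[m].astype(int)
h,s=hsv[:,0],hsv[:,1]
def box(x0,x1,y0,y1,z0,z1): return (P[:,0]>x0)&(P[:,0]<x1)&(P[:,1]>y0)&(P[:,1]<y1)&(P[:,2]>z0)&(P[:,2]<z1)
red=((h<9)|(h>172))&(s>150)&box(500,720,80,190,5,40)
Q=P[red]; print("red",cv2.minAreaRect(np.float32(Q[:,:2])),np.percentile(Q[:,2],[5,50,95]),len(Q))
# guides profile: height map z by y at middle x
for y in range(84,200,4):
    q=P[box(560,630,y,y+4,-20,120)]; print(y,len(q),np.percentile(q[:,2],[5,50,95]).round(0) if len(q) else "")
g=P[box(500,720,95,175,35,80)]; print("guides",cv2.minAreaRect(np.float32(g[:,:2])),g.max(0))
for x in range(535,660,10): # midline between guide tops per x
    q=P[box(x,x+10,95,175,40,80)]
    a=q[q[:,1]<136];b=q[q[:,1]>136]
    if len(a)and len(b): print(x,a[:,1].max().round(1),b[:,1].min().round(1),np.median(Q[(Q[:,0]>x)&(Q[:,0]<x+10),1]).round(1), end=" | ")
E
```

```text
2.0 [576.25846688 141.98616556 241.08873144] [  8.4  10.6  72.4  -0.   97.1 -74.3]
red ((595.7014770507812, 137.71893310546875), (48.90541458129883, 157.5342559814453), 88.71502685546875) [15.02183787 16.23387442 17.54841473] 1863
84 160 [-2. -1.  1.]
88 100 [-2. -1.  1.]
92 126 [12. 14. 15.]
96 165 [13. 14. 15.]
100 166 [13. 14. 15.]
104 59 [13. 14. 15.]
108 31 [61. 61. 63.]
112 207 [61. 63. 64.]
116 248 [57. 60. 63.]
120 240 [52. 55. 58.]
124 225 [46. 49. 52.]
128 273 [16. 42. 46.]
132 172 [15. 16. 18.]
136 172 [15. 16. 17.]
140 169 [15. 16. 17.]
144 173 [16. 44. 47.]
148 205 [47. 50. 53.]
152 214 [52. 55. 59.]
156 227 [58. 61. 64.]
160 212 [61. 63. 65.]
164 94 [13. 14. 62.]
168 171 [13. 14. 15.]
172 173 [13. 14. 15.]
176 169 [13. 14. 15.]
180 176 [13. 14. 16.]
184 171 [13. 14. 15.]
188 205 [13. 15. 62.]
192 417 [13. 62. 64.]
196 235 [13. 59. 63.]
guides ((595.702880859375, 137.76531982421875), (52.7789306640625, 110.81572723388672), 88.81471252441406) [651.28114026 165.13179602  66.00882874]
535 131.6 145.9 139.2 | 545 131.7 145.6 138.5 | 555 131.6 145.4 138.3 | 565 131.3 145.3 137.8 | 575 131.2 145.2 137.8 | 585 130.9 145.1 137.7 | 595 130.8 144.7 137.5 | 605 130.5 144.5 137.2 | 615 130.2 144.3 137.0 | 625 130.1 144.1 136.9 | 635 129.9 143.8 136.7 | 645 129.7 144.4 136.3 |
```

View pics/w1.png

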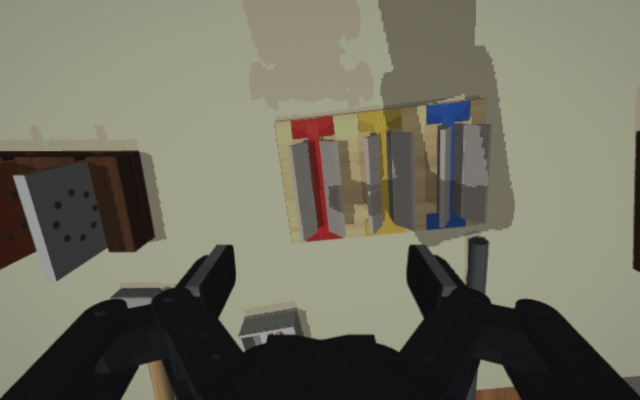

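{"method": "arm_command", "body": {
  "increments": [
    {"tx":-0.7,"ty":-5.84,"tz":0,"wx":0,"wy":0,"wz":0,"hand":0},
    {"tx":-0.7,"ty":-5.84,"tz":0,"wx":0,"wy":0,"wz":0,"hand":0},
    {"tx":-0.7,"ty":-5.84,"tz":0,"wx":0,"wy":0,"wz":0,"hand":0},
    {"tx":-0.7,"ty":-5.84,"tz":0,"wx":0,"wy":0,"wz":0,"hand":0},
    {"tx":-0.7,"ty":-5.84,"tz":0,"wx":0,"wy":0,"wz":0,"hand":0},
    {"tx":-0.7,"ty":-5.84,"tz":0,"wx":0,"wy":0,"wz":0,"hand":0},
    {"tx":0,"ty":0,"tz":0,"wx":0,"wy":0,"wz":0,"hand":0}
  ]
}}

```text
t: 2.92
ee_pos: [572.5, -210.1, 242.0]
tcp_rot: [[-0.992, 0.126, -0.001], [0.126, 0.992, -0.0], [0.0, -0.0, -1.0]]
wrist_force: [-0.4, 0.4, -0.7]
finger_gap: 1.002
finger_force: 0.0
```

```bash
cat > w.py <<'E'
from h import *
import sys
st=arm.get_state(); im,d=arm.camera("wrist"); cv2.imwrite(sys.argv[1],im[:,:,::-1])
R=np.array(st["tcp_rot"]); print(st["t"],st["ee_pos"].round(1),st["qpos"].round(1),"tool y az",np.degrees(np.arctan2(R[1,1],R[0,1])).round(2))
P=pts("wrist",d,np.ones(d.shape,bool),st)
x0,x1,y0,y1,z0,z1=map(float,sys.argv[2:8])
Q=P[(P[:,0]>x0)&(P[:,0]<x1)&(P[:,1]>y0)&(P[:,1]<y1)&(P[:,2]>z0)&(P[:,2]<z1)]
print(len(Q),cv2.minAreaRect(np.float32(Q[:,:2])),np.percentile(Q[:,2],[5,50,95]).round(1))
v=np.linalg.svd(Q[:,:2]-Q[:,:2].mean(0),full_matrices=False)[2][0]; print("ang",np.degrees(np.arctan2(v[1],v[0]))%180)
dl=cv2.minAreaRect(np.float32(Q[:,:2]))[0]-st["ee_pos"][:2]; print("delta tool",dl@R[:2,:2])
E
python3 w.py pics/w2.png 480 680 -250 -175 109 125
```

```text
2.925 [ 572.5 -210.1  242. ] [ -25.5   12.7   69.8   -0.    97.5 -108.3] tool y az 82.78
1223 ((573.3795166015625, -210.103271484375), (9.291488647460938, 109.30473327636719), 82.98330688476562) [113.3 114.3 115.3]
ang 173.0701797045054
delta tool [-0.85000996  0.14906496]
```

View pics/w2.png

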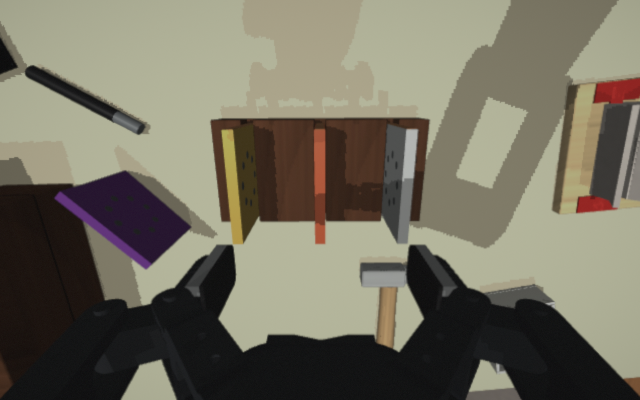

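The view shows copper centred at (320,185) between the open fingers, with brass (238,185) and aluminium (400,185) clear. I'll descend and grip.

{"method": "arm_command", "body": {
  "grip_force": 45,
  "increments": [
    {"tx":-0.1,"ty":0,"tz":4,"wx":0,"wy":0,"wz":-0.3,"hand":0},
    {"tx":0,"ty":0,"tz":4,"wx":0,"wy":0,"wz":0,"hand":0},
    {"tx":0,"ty":0,"tz":4,"wx":0,"wy":0,"wz":0,"hand":0},
    {"tx":0,"ty":0,"tz":3.5,"wx":0,"wy":0,"wz":0,"hand":0},
    {"tx":0,"ty":0,"tz":0,"wx":0,"wy":0,"wz":0,"hand":0.4},
    {"tx":0,"ty":0,"tz":0,"wx":0,"wy":0,"wz":0,"hand":0.7},
    {"tx":0,"ty":0,"tz":0,"wx":0,"wy":0,"wz":0,"hand":1},
    {"tx":0,"ty":0,"tz":0,"wx":0,"wy":0,"wz":0,"hand":1},
    {"tx":0,"ty":0,"tz":0,"wx":0,"wy":0,"wz":0,"hand":1},
    {"tx":0,"ty":0,"tz":0,"wx":0,"wy":0,"wz":0,"hand":1},
    {"tx":0,"ty":0,"tz":0,"wx":0,"wy":0,"wz":0,"hand":1}
  ]
}}

```text
t: 4.35
ee_pos: [575.1, -209.4, 89.2]
tcp_rot: [[-0.993, 0.117, 0.003], [0.117, 0.993, -0.003], [-0.003, -0.003, -1.0]]
wrist_force: [-1.0, -3.8, 5.9]
finger_gap: 0.113
finger_force: 46.5
```

{"method": "arm_command", "body": {
  "increments": [
    {"tx":0,"ty":0,"tz":-1,"wx":0,"wy":0,"wz":0,"hand":1},
    {"tx":0,"ty":0,"tz":-1.5,"wx":0,"wy":0,"wz":0,"hand":1},
    {"tx":0,"ty":0,"tz":-2,"wx":0,"wy":0,"wz":0,"hand":1},
    {"tx":0,"ty":0,"tz":-2.5,"wx":0,"wy":0,"wz":0,"hand":1},
    {"tx":0,"ty":0,"tz":-3,"wx":0,"wy":0,"wz":0,"hand":1},
    {"tx":0,"ty":0,"tz":-3,"wx":0,"wy":0,"wz":0,"hand":1},
    {"tx":0,"ty":0,"tz":-2,"wx":0,"wy":0,"wz":0,"hand":1},
    {"tx":0,"ty":0,"tz":0,"wx":0,"wy":0,"wz":0,"hand":1},
    {"tx":0,"ty":0,"tz":0,"wx":0,"wy":0,"wz":0,"hand":1}
  ]
}}

```text
t: 5.48
ee_pos: [573.7, -207.1, 235.3]
tcp_rot: [[-0.993, 0.116, -0.003], [0.116, 0.993, 0.002], [0.003, 0.002, -1.0]]
wrist_force: [-0.5, -0.0, -1.8]
finger_gap: 0.113
finger_force: 45.6
```

```bash
python3 w.py pics/w3.png 480 680 -250 -175 225 275; python3 -c "
from workcell import arm;s=arm.get_state();print(s['finger_gap'],s['finger_force'],s['wrist_force'],s['tcp_rot'].round(4))"
```

```text
5.475 [ 573.7 -207.1  235.3] [-2.520e+01  1.290e+01  7.030e+01  1.000e-01  9.700e+01 -1.085e+02] tool y az 83.35
9081 ((560.5388793945312, -206.40513610839844), (55.752193450927734, 77.76666259765625), 47.75212097167969) [238.5 260.6 273.4]
ang 172.69211690579505
delta tool [13.13307114 -0.85239272]
0.10601254281081099 45.609052777290344 [ 0.55632552  0.64441093 -1.30576286] [[-0.9933  0.1159 -0.0035]
 [ 0.1159  0.9933  0.0024]
 [ 0.0037  0.002  -1.    ]]
```

View pics/w3.png

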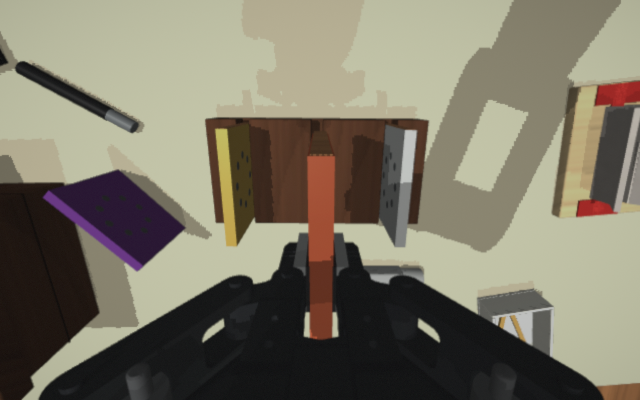

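Copper is held upright at (320,245) and clear of the block, with brass and aluminium undisturbed. I'll move over the red slot.

{"method": "arm_command", "body": {
  "increments": [
    {"tx":0.15,"ty":2.5,"tz":0,"wx":0,"wy":0,"wz":0,"hand":1},
    {"tx":0.23,"ty":4.5,"tz":0,"wx":0,"wy":0,"wz":0,"hand":1},
    {"tx":0.23,"ty":4.5,"tz":0,"wx":0,"wy":0,"wz":0,"hand":1},
    {"tx":0.23,"ty":4.5,"tz":0,"wx":0,"wy":0,"wz":0,"hand":1},
    {"tx":0.23,"ty":4.5,"tz":0,"wx":0,"wy":0,"wz":0,"hand":1},
    {"tx":0.23,"ty":4.5,"tz":0,"wx":0,"wy":0,"wz":0,"hand":1},
    {"tx":0.23,"ty":4.5,"tz":0,"wx":0,"wy":0,"wz":0,"hand":1},
    {"tx":0.15,"ty":3,"tz":0,"wx":0,"wy":0,"wz":0,"hand":1},
    {"tx":0.1,"ty":2,"tz":0,"wx":0,"wy":0,"wz":0,"hand":1},
    {"tx":0,"ty":0,"tz":0,"wx":0,"wy":0,"wz":-5.5,"hand":1},
    {"tx":0,"ty":0,"tz":0,"wx":0,"wy":0,"wz":0,"hand":1},
    {"tx":0,"ty":0,"tz":0,"wx":0,"wy":0,"wz":0,"hand":1}
  ]
}}

```text
t: 7.02
ee_pos: [596.6, 136.4, 236.9]
tcp_rot: [[-1.0, 0.023, -0.001], [0.023, 1.0, -0.0], [0.001, -0.0, -1.0]]
wrist_force: [-0.1, -0.4, -1.9]
finger_gap: 0.113
finger_force: 45.6
```

```bash
cat > s.py <<'E'
from h import *
import sys
st=arm.get_state(); R=np.array(st["tcp_rot"]); im,d=arm.camera("wrist"); cv2.imwrite(sys.argv[1],im[:,:,::-1])
print(st["t"],st["ee_pos"].round(1),"tool y az",np.degrees(np.arctan2(R[1,1],R[0,1])).round(2),st["wrist_force"].round(1)); print(R.round(4))
m=d>0
for n in ["wrist","top"]:
    if n=="top": im,d=arm.camera("top"); m=d>0
    P=pts(n,d,np.ones(d.shape,bool),st); hsv=cv2.cvtColor(im,cv2.COLOR_RGB2HSV)[m].astype(int)
    zt=st["ee_pos"][2]+26
    cop=(hsv[:,0]<14)&(hsv[:,1]>110)&(abs(P[:,2]-zt)<6)&(np.hypot(*(P[:,:2]-st["ee_pos"][:2]).T)<80)
    Q=P[cop]
    if len(Q)>10:
        v=np.linalg.svd(Q[:,:2]-Q[:,:2].mean(0),full_matrices=False)[2][0]
        print(n,"plaque top",len(Q),cv2.minAreaRect(np.float32(Q[:,:2])),"z",np.median(Q[:,2]),"ang",np.degrees(np.arctan2(v[1],v[0]))%180,"mean",Q.mean(0).round(1))
    red=((hsv[:,0]<9)|(hsv[:,0]>172))&(hsv[:,1]>150)&(abs(P[:,2]-16)<8)&(P[:,0]>500)&(P[:,0]<720)&(P[:,1]>90)&(P[:,1]<190)
    g=P[(P[:,0]>520)&(P[:,0]<680)&(P[:,1]>95)&(P[:,1]<175)&(P[:,2]>35)&(P[:,2]<75)]
    print(n,"guides",len(g),cv2.minAreaRect(np.float32(g[:,:2])) if len(g)>10 else "", "red",red.sum(),P[red].mean(0).round(1) if red.any() else "")
E
python3 s.py pics/w4.png
```

```text
7.025 [596.6 136.4 236.9] tool y az 88.7 [-0.1 -0.4 -1.9]
[[-9.997e-01  2.260e-02 -8.000e-04]
 [ 2.260e-02  9.997e-01 -1.000e-04]
 [ 8.000e-04 -1.000e-04 -1.000e+00]]
wrist plaque top 4587 ((582.2582397460938, 138.39793395996094), (10.58259391784668, 83.15386199951172), 88.24112701416016) z 261.96389717480133 ang 178.70033841695894 mean [577.5 138.5 261.9]
wrist guides 2547 ((595.66650390625, 137.6903533935547), (52.87458801269531, 110.48857879638672), 88.88794708251953) red 962 [536.6 139.   16.2]
top guides 438 ((593.6082763671875, 136.13438415527344), (52.31892395019531, 109.68605041503906), 87.92597961425781) red 242 [562.2 137.2  15.9]
```

View pics/w4.png

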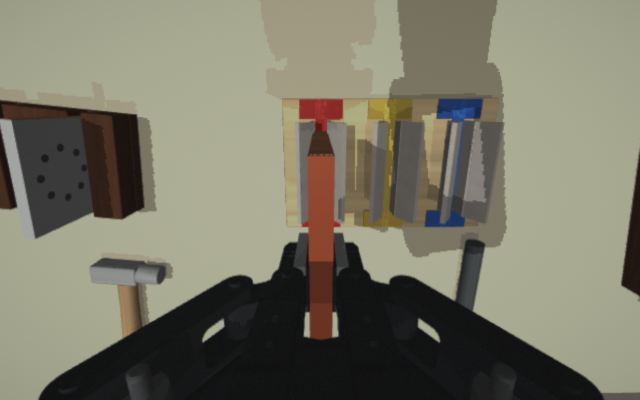

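Plaque and slot are aligned within about 1 mm: the plaque line at (320,245) points at the red strip at (321,110). I'll lower to the mouth and check.

{"method": "arm_command", "body": {
  "increments": [
    {"tx":0,"ty":0,"tz":2,"wx":0,"wy":0,"wz":0,"hand":1},
    {"tx":0,"ty":0,"tz":3,"wx":0,"wy":0,"wz":0,"hand":1},
    {"tx":0,"ty":0,"tz":3,"wx":0,"wy":0,"wz":0,"hand":1},
    {"tx":0,"ty":0,"tz":2,"wx":0,"wy":0,"wz":0,"hand":1},
    {"tx":0,"ty":0,"tz":0.5,"wx":0,"wy":0,"wz":0,"hand":1},
    {"tx":0,"ty":0,"tz":0,"wx":0,"wy":0,"wz":0,"hand":1},
    {"tx":0,"ty":0,"tz":0,"wx":0,"wy":0,"wz":0,"hand":1}
  ]
}}

```text
t: 8.0
ee_pos: [597.5, 136.9, 134.0]
tcp_rot: [[-1.0, 0.021, 0.003], [0.021, 1.0, 0.0], [-0.003, 0.001, -1.0]]
wrist_force: [0.6, -0.0, -2.6]
finger_gap: 0.108
finger_force: 45.6
```

```bash
python3 s.py pics/w5.png
```

```text
8.0 [597.5 136.9 134. ] tool y az 88.81 [ 0.6 -0.  -2.6]
[[-9.998e-01  2.080e-02  2.800e-03]
 [ 2.080e-02  9.998e-01  4.000e-04]
 [-2.800e-03  5.000e-04 -1.000e+00]]
wrist plaque top 4609 ((583.1168212890625, 138.85928344726562), (10.58010196685791, 83.30906677246094), 89.1531982421875) z 158.9790784996948 ang 178.77769357054805 mean [578.3 139.  158.9]
wrist guides 5312 ((583.3760986328125, 138.03424072265625), (52.957923889160156, 85.98931121826172), 88.93096923828125) red 1791 [528.7 139.5  16.2]
top guides 195 ((593.4837646484375, 123.30879211425781), (26.352272033691406, 109.62491607666016), 89.14299011230469) red 193 [578.1 132.8  15.9]
```

{"method": "arm_command", "body": {
  "increments": [
    {"tx":0,"ty":-0.07,"tz":0.5,"wx":0,"wy":0,"wz":0,"hand":1},
    {"tx":0,"ty":0,"tz":0.7,"wx":0,"wy":0,"wz":0,"hand":1},
    {"tx":0,"ty":0,"tz":0.7,"wx":0,"wy":0,"wz":0,"hand":1},
    {"tx":0,"ty":0,"tz":0.7,"wx":0,"wy":0,"wz":0,"hand":1},
    {"tx":0,"ty":0,"tz":0.6,"wx":0,"wy":0,"wz":0,"hand":1},
    {"tx":0,"ty":0,"tz":0.4,"wx":0,"wy":0,"wz":0,"hand":1},
    {"tx":0,"ty":0,"tz":0.2,"wx":0,"wy":0,"wz":0,"hand":1},
    {"tx":0,"ty":0,"tz":0,"wx":0,"wy":0,"wz":0,"hand":1},
    {"tx":0,"ty":0,"tz":0,"wx":0,"wy":0,"wz":0,"hand":1}
  ]
}}

```text
t: 9.22
ee_pos: [596.9, 136.3, 94.7]
tcp_rot: [[-1.0, 0.02, 0.001], [0.02, 1.0, 0.0], [-0.001, 0.0, -1.0]]
wrist_force: [-1.0, 0.1, -1.9]
finger_gap: 0.109
finger_force: 45.6
```

{"method": "arm_command", "body": {
  "increments": [
    {"tx":0,"ty":0,"tz":0.1,"wx":0,"wy":0,"wz":0,"hand":1},
    {"tx":0,"ty":0,"tz":0.1,"wx":0,"wy":0,"wz":0,"hand":1},
    {"tx":0,"ty":0,"tz":0.1,"wx":0,"wy":0,"wz":0,"hand":1},
    {"tx":0,"ty":0,"tz":0,"wx":0,"wy":0,"wz":0,"hand":1},
    {"tx":0,"ty":0,"tz":0,"wx":0,"wy":0,"wz":0,"hand":1}
  ]
}}

```text
t: 9.85
ee_pos: [596.7, 136.2, 91.4]
tcp_rot: [[-1.0, 0.02, 0.0], [0.02, 1.0, 0.0], [-0.0, 0.0, -1.0]]
wrist_force: [-0.7, -0.3, -0.4]
finger_gap: 0.112
finger_force: 45.8
```

{"method": "arm_command", "body": {
  "increments": [
    {"tx":0,"ty":0,"tz":0.07,"wx":0,"wy":0,"wz":0,"hand":1},
    {"tx":0,"ty":0,"tz":0.07,"wx":0,"wy":0,"wz":0,"hand":1},
    {"tx":0,"ty":0,"tz":0,"wx":0,"wy":0,"wz":0,"hand":1}
  ]
}}

```text
t: 10.22
ee_pos: [596.7, 136.2, 91.3]
tcp_rot: [[-1.0, 0.02, 0.001], [0.02, 1.0, 0.0], [-0.001, 0.0, -1.0]]
wrist_force: [-4.1, -0.6, 5.1]
finger_gap: 0.111
finger_force: 46.7
```

Contact at 5 N at the expected height. I'll release and back off straight up.

{"method": "arm_command", "body": {
  "grip_force": 20,
  "increments": [
    {"tx":0,"ty":0,"tz":0,"wx":0,"wy":0,"wz":0,"hand":0.85},
    {"tx":0,"ty":0,"tz":0,"wx":0,"wy":0,"wz":0,"hand":0.75},
    {"tx":0,"ty":0,"tz":0,"wx":0,"wy":0,"wz":0,"hand":0.5},
    {"tx":0,"ty":0,"tz":0,"wx":0,"wy":0,"wz":0,"hand":0.2},
    {"tx":0,"ty":0,"tz":0,"wx":0,"wy":0,"wz":0,"hand":0.2},
    {"tx":0,"ty":0,"tz":0,"wx":0,"wy":0,"wz":0,"hand":0.2},
    {"tx":0,"ty":0,"tz":-2,"wx":0,"wy":0,"wz":0,"hand":0.2},
    {"tx":0,"ty":0,"tz":-4,"wx":0,"wy":0,"wz":0,"hand":0.2},
    {"tx":0,"ty":0,"tz":-5,"wx":0,"wy":0,"wz":0,"hand":0.2},
    {"tx":0,"ty":0,"tz":-4,"wx":0,"wy":0,"wz":0,"hand":0.2},
    {"tx":0,"ty":0,"tz":0,"wx":0,"wy":0,"wz":0,"hand":0.2},
    {"tx":0,"ty":0,"tz":0,"wx":0,"wy":0,"wz":0,"hand":0.2}
  ]
}}

```text
t: 11.72
ee_pos: [596.3, 136.2, 239.1]
tcp_rot: [[-1.0, 0.02, -0.001], [0.02, 1.0, -0.0], [0.001, -0.0, -1.0]]
wrist_force: [-0.1, -0.7, -0.1]
finger_gap: 0.798
finger_force: 0.0
```

```bash
python3 w.py pics/w6.png 530 660 105 170 105 135; python3 w.py pics/w6b.png 530 660 105 170 70 100; python3 -c "
from h import *
im,d=arm.camera('scene');cv2.imwrite('pics/s6.png',cv2.resize(im[100:330,150:500,::-1],None,fx=2,fy=2))"
```

```text
11.725 [596.3 136.2 239.1] [  7.6  13.   69.8   0.   97.3 -81.3] tool y az 88.83
1307 ((595.2481079101562, 138.37698364257812), (9.552652359008789, 109.0729751586914), 88.62745666503906) [115.1 116.2 117.3]
ang 178.70423711646282
delta tool [1.14038826 2.17059909]
11.775 [596.  136.1 238. ] [  7.6  13.   69.9   0.   97.3 -81.3] tool y az 88.83
18 ((541.0416259765625, 139.2751007080078), (9.514508247375488, 0.5794575810432434), 88.85832214355469) [82.8 85.8 99.6]
ang 88.7125901227826
delta tool [55.00939967  2.02215113]
```

View pics/w6.png

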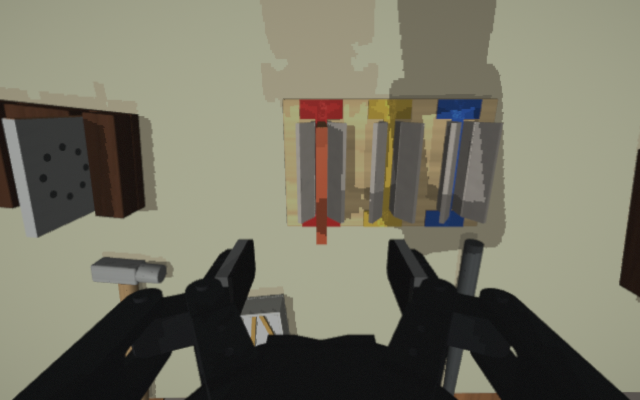

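View pics/s6.png

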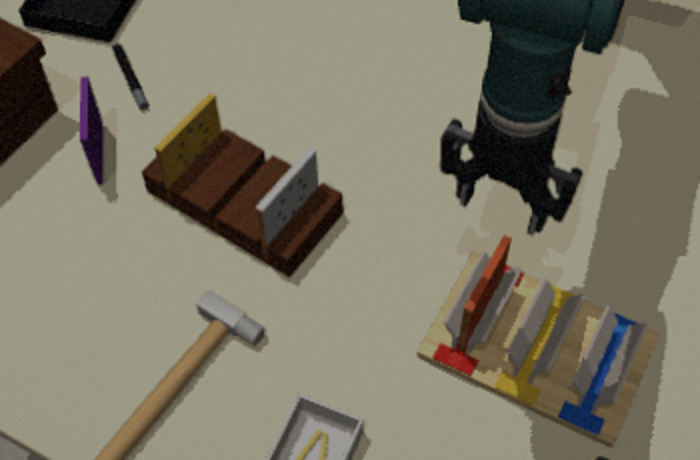

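Copper stands upright in the red slot (scene crop (485,295), wrist (321,180)). Its top measures 116.2 mm against the strip's 16.2 mm, so it is fully seated. Brass and aluminium are undisturbed.

```bash
python3 -c "
from workcell import arm;print(arm.finish_job())"
```

```text
the job is handed in; nothing more can be done
None
```

The copper plaque stands upright on the red strip in the light rack, lowered in and released. The brass and aluminium plaques are still in their grooves, and I handed the job in at about 12 s of the 42 s allowed.

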